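Close a spring-loaded valve housing on its dowels

TASK

Stand the brass plunger upright in the centre bore of the green lower valve-housing half, on the spring inside it, and let go of it. Then fit the blue upper half onto the two steel dowels (either way round) and press it down against the spring until the two halves meet flush, and finish like that: keep hold of the upper half and keep it pressed shut, do not let go. Leave the mug, the screw tray and the screwdriver where they are.

Things in the scene. Friction and masses are not known exactly. Their poses are not given: they have to be found in the camera images.
- lower_half: Fixed green lower half of a valve housing on a dark plate. Origin: underside centre, on the bench; z up. Plate 170 (x) x 100 (y) x 10 mm, on it a block 120 x 70 x 48 mm: its flat top (parting face) is 58 mm above the bench. Two steel dowels, 10 mm diameter, 20 mm high with tapered tips, stand on the face at x = +45 and -45 mm, y = 0. Pipe stubs stick out 16 mm at both x ends.
- face (a point): Centre of the lower half's parting face (58 mm above the bench), at the mouth of the vertical centre bore: 17.6 mm diameter with a 2 mm chamfer. In the bore a sprung seat lies 27 mm below the face and carries the plunger.
- spring_seat (a joint): Travel of the sprung seat in the bore, m: 0 at rest, growing as it is pushed down (stop at 0.008); 0.005 when the halves are flush with the plunger in place. About 8 N to start it, 14 N at 0.005. It returns when let go and carries plunger and upper half without yielding.
- plunger_center (a point): Centre (30 mm above its foot) of the loose brass plunger: plain cylinder 16 mm diameter, 60 mm long, both ends alike with 3 mm chamfers, about 90 g; z along its axis. It starts standing on the bench. Seated on the spring in the bore it stands 33 mm proud of the parting face.
- upper_center (a point): Centre (36 mm above the underside) of the loose blue upper half, 350 g, lying underside down on the bench. Block 120 (x) x 70 (y) x 28 mm. Two 11.6 mm through holes for the dowels at x = +45 and -45 mm, y = 0, chamfered underneath; between them underneath a blind pocket, 23.6 mm wide, 28 mm deep, for the plunger's head. Same after a half turn. Flush: this point is 36 mm above face.
- rib (a point): Middle of the black grip rib on top of the upper half, 52 mm above its underside, over its centre. Rib 56 mm long (x), 24 mm wide (y), from 32 to 72 mm above the underside; it stands on a cap plate 60 x 56 mm whose top is at 32 mm. Left alone on the dowels the upper half rests on the plunger with a 5 mm gap.
- mug: Yellow mug, 80 mm diameter, 92 mm high, standing; origin at the centre of its underside, handle at +y. To be left alone.
- screw_tray: Clear open tray of screws, 100 (x) x 75 (y) x 30 mm; origin at the centre of its underside. To be left alone.
- screwdriver: Screwdriver with a red handle, lying along its x, handle to -x. To be left alone.
There are look-alikes about, which are no part of the job. Leave any red look-alike of the lower_half alone.

How it is judged (in metres and radians):
On the way, in this order (a step that is already met when the one before it is completed fails the run):
1. the plunger stands in the bore on the spring, let go, the upper half still off (horizontal distance between plunger_center and face below 0.003 m and angle between plunger_center's own z axis and vertical below 0.09 rad and z of plunger_center in the frame of lower_half between 0.057 and 0.0635 m and contact force between the fingers and plunger below 0.1 N and linear speed of plunger below 0.02 m/s and distance between upper_center and face above 0.08 m), for 0.2 s.
2. the upper half is on both dowels over the plunger (horizontal distance between each of upper_center, plunger_center and face below 0.003 m and angle between the x axis of upper_center and the x axis of lower_half, either way round below 0.05 rad and angle between upper_center's own z axis and vertical below 0.04 rad and angle between plunger_center's own z axis and vertical below 0.09 rad and z of upper_center in the frame of lower_half below 0.106 m), for 0.1 s.
At the end, for the whole second after the job is handed in: Plunger in the bore (within 3 mm, upright within 5 degrees), spring pressed in over 3 mm; upper half on both dowels (centre within 3 mm, yaw 0.05 rad either way round, level 0.04 rad), flush within 1.5 mm, at rest, and the robot still pushes or grips it with over 3 N (horizontal distance between each of upper_center, plunger_center and face below 0.003 m and angle between the x axis of upper_center and the x axis of lower_half, either way round below 0.05 rad and angle between upper_center's own z axis and vertical below 0.04 rad and angle between plunger_center's own z axis and vertical below 0.09 rad and z of upper_center in the frame of lower_half between 0.092 and 0.0955 m and z of plunger_center in the frame of lower_half between 0.053 and 0.059 m and value of joint spring_seat above 0.003 m and contact force between any of the fingers, the arm and upper_half above 3 N and linear speed of upper_half below 0.01 m/s); the arm keeps its last pose, push and grip.
It fails at once if the mug pushed more than 25 mm from its place (distance of mug from where it was at the start of the episode above 0.025 m).
It fails at once if the screw tray pushed more than 25 mm from its place (distance of screw_tray from where it was at the start of the episode above 0.025 m).
It fails at once if the screwdriver pushed more than 25 mm from its place (distance of screwdriver from where it was at the start of the episode above 0.025 m).
It also fails if it takes over 54 s, if anything falls off the work surface, if the arm or the gripper's body presses on something with over 40 N, if the wrist force passes 120 N, or if a joint passes its speed limit or range.

ROBOT

A 6-joint arm with a two-finger parallel gripper is mounted at the origin on the work surface. World frame = base frame: x ahead of the robot, y to its left, z up, the work surface at z = 0. Lengths are in m, angles in degrees, forces in N, time in s.
With the tool pointing down it reaches from about 0.4 to 0.825 m from the base axis. Payload 7 kg.
Tool frame: the origin (TCP) lies on the front face of the gripper's body, between the roots of the fingers; the fingertips stand 66 mm ahead of it and the grasp point (between the pads) lies 47 mm ahead of it (nose_length is the distance from the TCP to the fingertips, in m); y points along the fingers, z is the direction in which the jaws open and shut, and the axes are right-handed (so a half turn about y gives the same grasp; the last joint's range is limited). The gripper opens to 88 mm and grips with 3 to 60 N. Pads are 19 mm wide; open, the fingers measure 130 mm over their backs; the gripper's body (78 mm by 193 mm) begins 47 mm behind the grasp point.
Start: joints at [-50.128, 20.546, 0.682, 0, -70.136, -16.507], TCP at [0.268, -0.62, 0.292] pointing down, gripper open.
Joint ranges: [-176.03, 176.03], [-82.01, 121.73], [-58.28, 71.71], [-173.87, 95.51], [-174.79, -0.11], [-173.66, 173.66]. Speed limits (degrees/s): [136.94, 136.94, 172.46, 180, 180, 180].

INTERFACE

Orientations are given as [roll, pitch, yaw] about the fixed x, y, z axes, in that order (R = Rz(yaw) Ry(pitch) Rx(roll)).
In Python, from plant import get_state, capture, close_job, nose_length gives the robot as it stands.
- The arm moves only by the tool apply_moves, never from a script. Its argument "rows" is a list of rows, each a list of 2 entries, a list of its own where there are three numbers: the shift along the tool's x, y, z in m, then the turn about the tool's y in degrees. In form: [[[tx, ty, tz], yaw], ...]. A call has 1 to 20 rows; each row is the pose to reach, as a shift and turn from the pose commanded when the call began, along the tool's axes at that moment; what a row does not reach only later rows make up. A row lasts 1/8 s, in which the tool goes at most 62.5 mm and 10.7 degrees, less where a joint would pass 70% of its speed; a pose out of reach is approached as far as the arm can. A call with a gripper value outside its range is refused whole. "gripper" is the opening, from 0 (shut) to 1 (fully open), set as the call begins (left out, the last holds). The fingers move at their own pace and stop on an object; "grip_force" is the grip in N (left out, the last holds). Time passes only in rows, so rows that repeat a pose let the fingers close. It gives the time, the measured TCP pose, the force and the opening at its end, in the units of the state.
- get_state(): the state, without advancing time (a new reading comes with each control period).
- capture(name): name is "scene" or "top" or "wrist"; returns a dict with "pixels" (400x640x3 uint8, blue, green, red), "z_map" (400x640 float32, m along the optical axis (not along the pixel's ray), 0 where there is no reading), "intrinsics" (3x3 intrinsics, pixels), "D" ([k1, k2, p1, p2, k3] as OpenCV has them; the pictures are not rectified), "rvec" (rotation vector, rad) and "tvec" (3), from world to camera coordinates, as OpenCV has them; the wrist camera has in their place "mount" (4x4, takes a point from camera to tool coordinates, whose origin is the TCP and whose axes are the tool frame's). Camera axes: x right, y down, z forward; pixel columns grow to the right and rows downward; lengths in m; the calibration is good to about 2 mm. A picture is of the moment at which its call begins: read the wrist's pose just before it.
- close_job(): hands the job in, once; it reports no verdict.
The state is a dict: "time_s": time; "joints": joint angles; "qd": joint speeds; "joint_torque": joint torques, N m; "tcp_pos": TCP position; "eef_rot": TCP orientation; "contact_force": force on the tool from outside, world axes, zero at the start; "moment": the same for the moment, N m; "gripper_width": finger opening in m.
Only numpy, scipy, OpenCV 4.12 (cv2) and the standard library are available. Lean on these libraries where they do the work, as an engineer would, in place of code of your own. Each camera call takes 0.05 s, during which the arm holds its last target.

## Working session

There is one attempt and no reset: what is moved stays moved. The work goes in short steps, Python scripts to look and compute and a tool call to move; the robot and the scene stay as the last step left them, time stands still between calls to the robot, and variables do not carry over. Pictures are saved under pics/ and viewed, and the job is handed in when it is done.

Besides the shell and the picture viewer there is one more tool, called after "Request:" in YAML: its name, and indented under it one key for each argument. apply_moves: Moves the arm, as the interface text tells. Its arguments: {"type":"object","properties":{"rows":{"type":"array"},"gripper":{"type":"number"},"grip_force":{"type":"number"}},"required":["rows"]}

```bash
mkdir -p pics; ls
python3 - <<'E'
from plant import *
import cv2,pickle
s=get_state();print(s);print(nose_length() if callable(nose_length) else nose_length)
for n in["scene","top","wrist"]:
    c=capture(n);cv2.imwrite(f"pics/{n}0.png",c["pixels"]);pickle.dump(c,open(f"{n}0.pkl","wb"))
    print(n,c["intrinsics"],c["D"],c.get("rvec"),c.get("tvec"),c.get("mount"),(c["z_map"]>0).mean())
E
```

```text
pics
{'time_s': 0.0, 'joints': array([-5.01271800e+01,  2.05913260e+01,  6.34293742e-01, -2.06076135e-02,
       -7.01355674e+01, -1.65072039e+01]), 'qd': array([-0.0424609 ,  0.06021158,  0.06036315,  0.00960282, -0.00932308,
        0.04983002]), 'joint_torque': array([-1.67032135e-04, -5.82702613e+01,  2.93050861e+01,  6.99724317e+00,
        6.79077086e-03, -1.48189620e-04]), 'tcp_pos': array([ 0.26754396, -0.61930275,  0.29122624]), 'eef_rot': array([-8.99057120e+01,  7.73948303e-03,  2.33586044e+01]), 'contact_force': array([-0.21041426,  0.32238532, -0.28574064]), 'moment': array([ 0.01887333, -0.00782237, -0.03242709]), 'gripper_width': 0.08771663897749565}
0.0656
scene [[395.960721     0.         317.72151405]
 [  0.         395.960721   199.94506653]
 [  0.           0.           1.        ]] [0.00625505 0.         0.         0.         0.        ] [ 2.11042678  1.3334008  -0.50332276] [-0.25567451 -0.3641584   1.47491748] None 0.99587109375
top [[361.42224447   0.         318.83597914]
 [  0.         361.42224447 192.50671279]
 [  0.           0.           1.        ]] [-0.02223287  0.          0.          0.          0.        ] [ 2.13810991 -2.19411419  0.10597889] [0.04111411 0.61052214 1.09795311] None 0.99627734375
wrist [[320.46943898   0.         324.32350946]
 [  0.         320.46943898 201.15915641]
 [  0.           0.           1.        ]] [-0.01302623  0.          0.          0.          0.        ] None None [[ 9.75942464e-04  9.63434959e-01  2.67940530e-01 -7.22446628e-02]
 [-6.61948334e-04 -2.67939976e-01  9.63435380e-01 -9.26913278e-02]
 [ 9.99999305e-01 -1.11762029e-03  3.76250165e-04  3.37230461e-04]
 [ 0.00000000e+00  0.00000000e+00  0.00000000e+00  1.00000000e+00]] 0.99601171875
```

View pics/scene0.png

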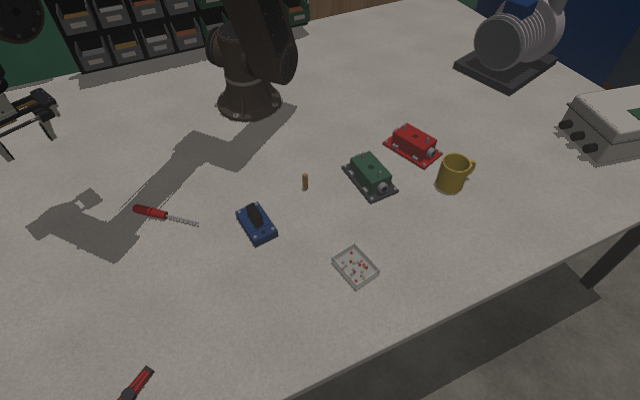

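View pics/top0.png

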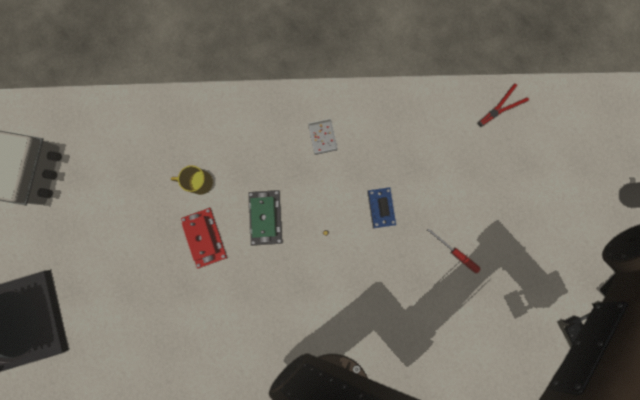

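View pics/wrist0.png

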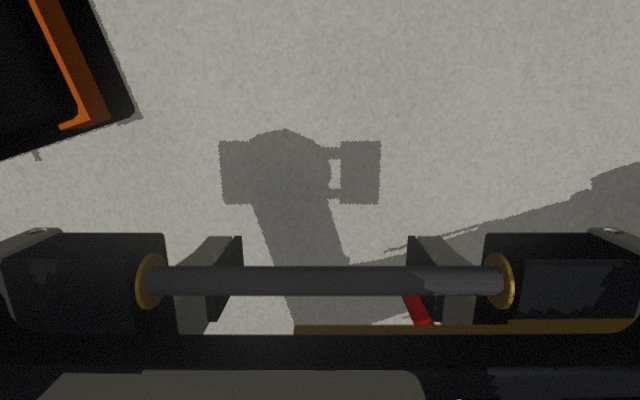

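The scene view shows the plunger at about (305,181), the green half at (368,175), the red look-alike at (412,143), the blue half at (257,222), the mug at (453,173), the tray at (355,266) and the screwdriver at (165,213).

Candidates in the top view:
- **Lower half:** green block (265,218) or red look-alike (204,238). I choose green.
- **Plunger:** brass cylinder (326,233). The only other round thing is the yellow mug (192,180).
- **Upper half:** blue block with a black rib (382,208).

```bash
cat > h.py <<'E'
import numpy as np,cv2,pickle
from scipy.spatial.transform import Rotation as R
def Rt(s): return R.from_euler('xyz',s["eef_rot"],degrees=True).as_matrix()
def ext(c,s=None):
    "camera->world R,t"
    if "rvec" in c and c["rvec"] is not None:
        A=cv2.Rodrigues(np.array(c["rvec"],float))[0]; return A.T,-A.T@np.ravel(c["tvec"])
    M=np.array(c["mount"]);T=Rt(s);return T@M[:3,:3],T@M[:3,3]+s["tcp_pos"]
def ray(c,uv,s=None):
    Rc,t=ext(c,s);uv=np.array(uv,float).reshape(-1,1,2)
    p=cv2.undistortPoints(uv,c["intrinsics"],c["D"])[:,0]
    return t,np.c_[p,np.ones(len(p))]@Rc.T
def onplane(c,uv,z,s=None):
    t,d=ray(c,uv,s);k=(z-t[2])/d[:,2];return t+k[:,None]*d
def proj(c,P,s=None):
    Rc,t=ext(c,s);q=(np.atleast_2d(P)-t)@Rc
    return cv2.projectPoints(q,np.zeros(3),np.zeros(3),c["intrinsics"],c["D"])[0][:,0]
def cloud(c,s=None):
    h,w=c["z_map"].shape;vv,uu=np.mgrid[:h,:w]
    t,d=ray(c,np.stack([uu,vv],-1).reshape(-1,2),s);return (t+d*c["z_map"].reshape(-1,1)).reshape(h,w,3)
def snap(n,name):
    from plant import get_state,capture
    s=get_state();c=capture(n);cv2.imwrite(f"pics/{name}.png",c["pixels"]);pickle.dump((c,s),open(f"{name}.pkl","wb"));return c,s
def totool(s,dw): return Rt(s).T@np.array(dw)
E
python3 - <<'E'
from h import *
c=pickle.load(open("top0.pkl","rb"));P=cloud(c)
hsv=cv2.cvtColor(c["pixels"],cv2.COLOR_BGR2HSV)
def rep(n,lo,hi,box):
    m=cv2.inRange(hsv,lo,hi);b=np.zeros_like(m);x0,y0,x1,y1=box;b[y0:y1,x0:x1]=1;m=m*b
    ys,xs=np.nonzero(m);r=cv2.minAreaRect(np.c_[xs,ys].astype(np.float32));Q=P[ys,xs]
    print(n,len(xs),r,"ctr",np.median(Q,0).round(4),"zmax",Q[:,2].max().round(3))
    return r
for n,lo,hi,box,z in [("green",(50,70,20),(90,255,255),(235,180,295,255),.058),("blue",(100,90,20),(130,255,255),(355,175,405,240),.028),("plunger",(10,80,60),(35,255,255),(315,222,336,243),.06),("mug",(20,90,40),(35,255,255),(160,150,225,210),.092)]:
    r=rep(n,lo,hi,box);print("  plane",onplane(c,[r[0]],z).round(4),"edges",[np.round(x,4).tolist() for x in onplane(c,cv2.boxPoints(r),z)])
print(onplane(c,[[320,137],[440,238],[476,270],[204,238]],0.02).round(3))
o=c["pixels"][170:270,170:420];cv2.imwrite("pics/crop.png",cv2.resize(o,None,fx=3.2,fy=3.2,interpolation=cv2.INTER_CUBIC))
E
```

```text
green 738 ((262.50274658203125, 216.55247497558594), (38.47306442260742, 21.969593048095703), 86.98721313476562) ctr [0.5375 0.1963 0.0592] zmax 1.155
  plane [[0.5398 0.198  0.058 ]] edges [[0.5975, 0.2341, 0.058], [0.5993, 0.167, 0.058], [0.4827, 0.1624, 0.058], [0.4808, 0.2288, 0.058]]
blue 477 ((381.4700012207031, 207.2899932861328), (36.34528732299805, 20.930362701416016), 81.8698959350586) ctr [ 0.5581 -0.16    0.0301] zmax 0.044
  plane [[ 0.5603 -0.1689  0.028 ]] edges [[0.6131, -0.1306, 0.028], [0.6207, -0.1959, 0.028], [0.5079, -0.2068, 0.028], [0.5004, -0.1421, 0.028]]
plunger 17 ((325.0, 232.5), (3.0, 4.0), 90.0) ctr [0.4883 0.0098 0.0606] zmax 0.065
  plane [[0.4869 0.0097 0.06  ]] edges [[0.4915, 0.0156, 0.06], [0.4912, 0.0036, 0.06], [0.4823, 0.0038, 0.06], [0.4826, 0.0159, 0.06]]
mug 762 ((192.39999389648438, 179.3000030517578), (38.45075988769531, 26.171327590942383), 29.744882583618164) ctr [0.6612 0.4203 0.0487] zmax 1.155
  plane [[0.6546 0.4011 0.092 ]] edges [[0.651, 0.4708, 0.092], [0.7188, 0.4327, 0.092], [0.6582, 0.3316, 0.092], [0.5912, 0.37, 0.092]]
[[ 0.791  0.017  0.02 ]
 [ 0.46  -0.349  0.02 ]
 [ 0.359 -0.455  0.02 ]
 [ 0.479  0.388  0.02 ]]
```

View pics/crop.png

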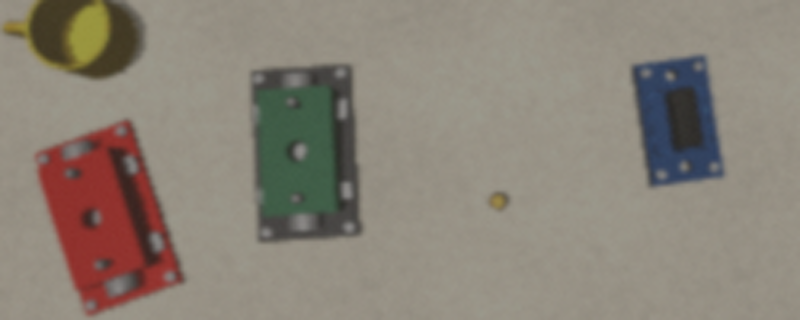

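The crop confirms the choice. The green half is at (295,150) with its bore and two dowels, the brass plunger is at (498,201), and the blue half with its rib is at (683,120). The red look-alike is a separate body at (92,215).

Run:
```python
from h import *
from plant import get_state
s=get_state();print(totool(s,np.array([.535,.010,.19])-[.268,-.62,.292]))
```

```text
[0.49492177 0.10251136 0.47237364]
```

Request:
apply_moves:
  rows:
    - [[0.495,0.102,0.472],21]
    - [[0.495,0.102,0.472],21]
    - [[0.495,0.102,0.472],21]
    - [[0.495,0.102,0.472],21]
    - [[0.495,0.102,0.472],21]
    - [[0.495,0.102,0.472],21]
    - [[0.495,0.102,0.472],21]
    - [[0.495,0.102,0.472],21]
    - [[0.495,0.102,0.472],21]
    - [[0.495,0.102,0.472],21]
    - [[0.495,0.102,0.472],21]
    - [[0.495,0.102,0.472],21]
    - [[0.495,0.102,0.472],21]
    - [[0.495,0.102,0.472],21]
    - [[0.495,0.102,0.472],21]
    - [[0.495,0.102,0.472],21]
  gripper: 1

```text
time_s: 2.15
tcp_pos: [0.5348, 0.0092, 0.1905]
eef_rot: [-90.0, -0.0, 2.3]
contact_force: [0.1, 0.1, -0.1]
gripper_width: 0.0876
```

Run:
```python
from h import *
c,s=snap("wrist","w1");print(s["time_s"],s["tcp_pos"],s["eef_rot"],s["contact_force"],s["qd"].round(2))
```

```text
2.15 [0.53475307 0.00918138 0.19049506] [-8.99883463e+01 -3.04875737e-02  2.29388158e+00] [ 0.14197984  0.1362048  -0.07629193] [ 0.26  0.09  0.11  0.04  0.01 -0.08]
```

View pics/w1.png

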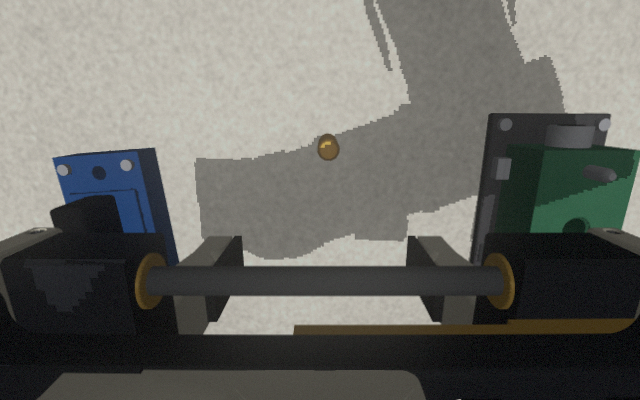

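The plunger is at (328,147), with the blue half at the left edge and the green half at the right edge. Next I measure the plunger's top disc.

Run:
```python
from h import *
c,s=pickle.load(open("w1.pkl","rb"));P=cloud(c,s)
sub=P[125:170,305:350];z=sub[...,2]
print("bench",np.median(z[z<.02]))
m=(z>.03);Q=sub[m];print(m.sum(),Q[:,2].max(),np.percentile(Q[:,2],[50,90]))
ys,xs=np.nonzero(m);mm=m.astype(np.uint8)
print("all silhouette",cv2.minEnclosingCircle(np.c_[xs+305,ys+125].astype(np.float32)),(xs.min()+305,xs.max()+305,ys.min()+125,ys.max()+125))
for lo in(.054,.056,.058):
    t=z>lo;ys,xs=np.nonzero(t);q=sub[t];print(lo,t.sum(),q.mean(0),(q.max(0)+q.min(0))/2)
    pc=[xs.mean()+305,ys.mean()+125];print(pc,onplane(c,[pc],.058,s))
o=c["pixels"][120:175,295:360];cv2.imwrite("pics/c1.png",cv2.resize(o,None,fx=10,fy=10,interpolation=cv2.INTER_NEAREST))
```

```text
bench 0.00022860064486296405
449 0.28314832565667436 [0.05965432 0.06092207]
all silhouette ((327.0, 142.0), 25.553964614868164) (np.int64(305), np.int64(349), np.int64(129), np.int64(166))
0.054 402 [0.48664818 0.0103201  0.06510862] [0.47875385 0.01065575 0.1690584 ]
[np.float64(328.22388059701495), np.float64(149.3134328358209)] [[0.4873747  0.01044255 0.058     ]]
0.056 400 [0.48667837 0.01033556 0.06515747] [0.47875385 0.01065575 0.16969422]
[np.float64(328.245), np.float64(149.365)] [[0.48740987 0.01045879 0.058     ]]
0.058 353 [0.48668115 0.01038093 0.06619497] [0.47857813 0.01062111 0.17059007]
[np.float64(328.328611898017), np.float64(149.53257790368272)] [[0.48752379 0.01052204 0.058     ]]
```

View pics/c1.png

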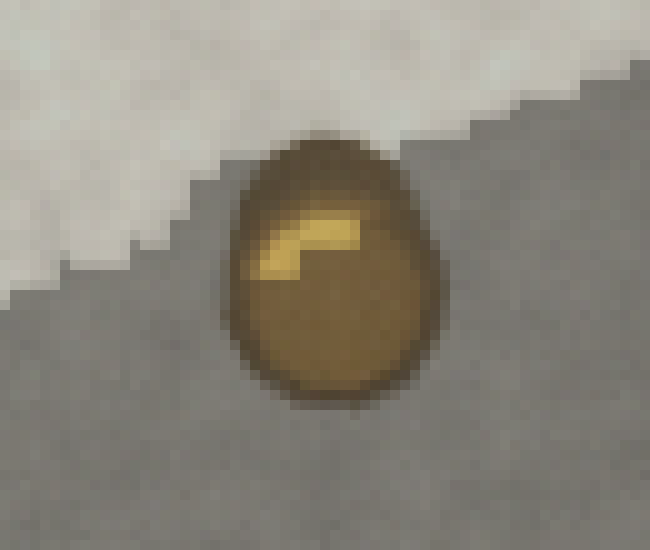

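Request:
apply_moves:
  rows:
    - [[0.058,-0.06,0.187],0]
    - [[0.058,-0.06,0.187],0]
    - [[0.058,-0.06,0.187],0]
    - [[0.058,-0.06,0.187],0]
    - [[0.058,-0.06,0.187],0]
    - [[0.058,-0.06,0.187],0]
    - [[0.058,-0.06,0.187],0]

```text
time_s: 3.08
tcp_pos: [0.5848, 0.1978, 0.2499]
eef_rot: [-90.0, 0.0, 2.3]
contact_force: [-0.3, 0.2, 0.7]
gripper_width: 0.0874
```

Run:
```python
from h import *
c,s=snap("wrist","w2");print(s["time_s"],s["tcp_pos"],s["eef_rot"],s["contact_force"],s["qd"].round(2))
```

```text
3.075 [0.58479342 0.19781005 0.24990221] [-9.00206508e+01  3.53470259e-02  2.28822461e+00] [-0.30228101  0.20468647  0.74181862] [ 0.18 -0.09  0.31  0.04 -0.06  0.12]
```

View pics/w2.png

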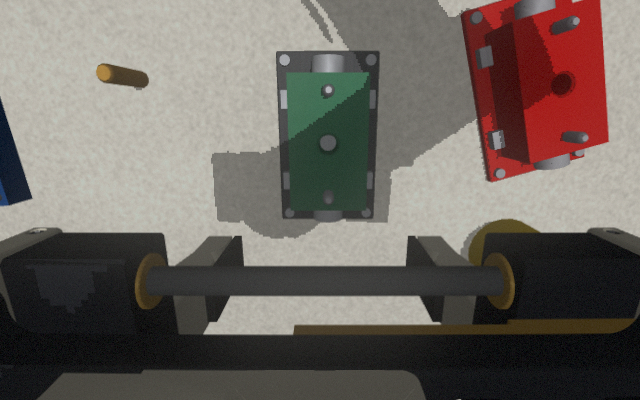

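The green half is square in view, with the bore mouth at (328,143) and dowels at (328,90) and (328,196). The red look-alike is at the right.

Run:
```python
from h import *
c,s=pickle.load(open("w2.pkl","rb"));P=cloud(c,s)
m=((P[...,2]>.053)&(P[...,2]<.063)).astype(np.uint8);m[:,:250]=0;m[:,420:]=0;m[220:]=0
cn,_=cv2.findContours(m,cv2.RETR_CCOMP,cv2.CHAIN_APPROX_NONE)
print("face z",np.median(P[m>0][:,2]))
for k in cn:
    if cv2.contourArea(k)>30:
        r=cv2.minAreaRect(k);print(cv2.contourArea(k),r[0],r[1],r[2],onplane(c,[r[0]],.058,s).round(4))
        if cv2.contourArea(k)>2000:
            b=onplane(c,cv2.boxPoints(r),.058,s);print(b.round(4))
# bore: non-green, dark in color
g=c["pixels"][70:220,275:380];cv2.imwrite("pics/c2.png",cv2.resize(g,None,fx=5.5,fy=5.5*.7,interpolation=cv2.INTER_CUBIC))
g=c["pixels"][125:162,308:348];cv2.imwrite("pics/c2b.png",cv2.resize(g,None,fx=14,fy=14,interpolation=cv2.INTER_NEAREST))
hsv=cv2.cvtColor(c["pixels"],cv2.COLOR_BGR2HSV);sat=hsv[125:162,308:348,1]
mm=(sat<90).astype(np.uint8);n,l,st,ct=cv2.connectedComponentsWithStats(mm);
for i in range(1,n):
    if st[i,4]>30:
        pc=ct[i]+[308,125];print("bore?",st[i],pc,onplane(c,[pc],.058,s))
```

```text
face z 0.05818793835052427
10864.5 (328.0, 141.0) (138.0, 84.0) 90.0 [[0.5366 0.1995 0.058 ]]
[[0.4813 0.1622 0.058 ]
 [0.4786 0.232  0.058 ]
 [0.5982 0.2411 0.058 ]
 [0.6013 0.1631 0.058 ]]
145.5 (328.0, 197.5) (12.0, 15.0) 0.0 [[0.5878 0.2016 0.058 ]]
329.0 (328.0, 144.5) (20.0, 21.0) 0.0 [[0.5396 0.1996 0.058 ]]
151.5 (328.25, 90.25) (13.435027122497559, 14.142135620117188) 45.0 [[0.4944 0.1979 0.058 ]]
bore? [  0   0  33  37 647] [322.0618238  143.41267388] [[0.53886674 0.1943377  0.058     ]]
```

View pics/c2.png

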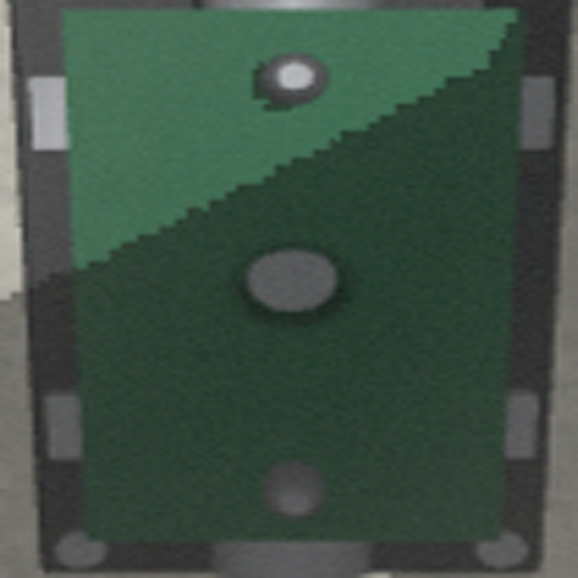

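View pics/c2b.png

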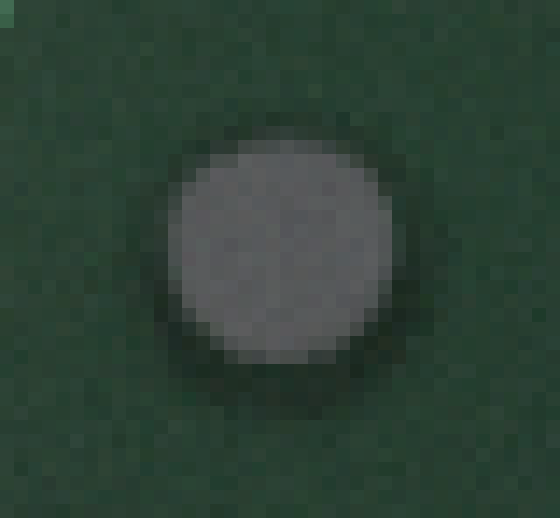

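```bash
cat > face.py <<'E'
from h import *
def face(c,s,box=(270,55,390,225),z=.058,lo=(45,60,20),hi=(95,255,255)):
    hsv=cv2.cvtColor(c["pixels"],cv2.COLOR_BGR2HSV);m=cv2.inRange(hsv,lo,hi)
    b=np.zeros_like(m);x0,y0,x1,y1=box;b[y0:y1,x0:x1]=255;m&=b
    m=cv2.morphologyEx(m,cv2.MORPH_OPEN,np.ones((3,3)))
    m=cv2.morphologyEx(m,cv2.MORPH_CLOSE,np.ones((5,5)))
    ys,xs=np.nonzero(m);Y0,Y1,X0,X1=np.percentile(ys,.5),np.percentile(ys,99.5),np.percentile(xs,.5),np.percentile(xs,99.5)
    L=[];Rr=[];T=[];B=[]
    for v in range(int(Y0+10),int(Y1-10)):
        w=np.nonzero(m[v])[0];L.append((w.min()-.5,v));Rr.append((w.max()+.5,v))
    for u in range(int(X0+10),int(X1-10)):
        w=np.nonzero(m[:,u])[0];T.append((u,w.min()-.5));B.append((u,w.max()+.5))
    f=lambda q:cv2.fitLine(onplane(c,q,z,s)[:,:2].astype(np.float32),cv2.DIST_HUBER,0,1e-5,1e-5).ravel()
    ls=[f(q) for q in(L,Rr,T,B)]
    def X(a,b):
        t=np.linalg.solve(np.array([a[:2],-b[:2]]).T,b[2:]-a[2:]);return a[2:]+t[0]*a[:2]
    cs=np.array([X(ls[i],ls[j]) for i in(0,1) for j in(2,3)])
    return cs.mean(0),[np.degrees(np.arctan2(l[1],l[0])) for l in ls],cs
E
python3 - <<'E'
from face import *
c,s=pickle.load(open("w2.pkl","rb"))
ct,a,cs=face(c,s);print("centre",ct,a,cs,[np.linalg.norm(cs[i]-cs[j]) for i,j in((0,1),(2,3),(0,2),(1,3))])
print("seat",onplane(c,[[327.6,142.4]],.031,s))
d=onplane(c,[[328.3,89],[327.8,197.5]],.078,s);print("dowel tops",d,d.mean(0),np.linalg.norm(d[0]-d[1]))
print("proj face ctr",proj(c,[[*ct,.058]],s))
c,s=pickle.load(open("w1.pkl","rb"));print("plunger",onplane(c,[[328.0,148.8]],.057,s))
E
```

```text
centre [0.53984046 0.19941717] [np.float32(2.6723692), np.float32(2.0868495), np.float32(-87.76145), np.float32(-87.765114)] [[0.48177004 0.16191113]
 [0.600624   0.1674587 ]
 [0.47903094 0.23198307]
 [0.5979368  0.23631582]] [np.float32(0.11898338), np.float32(0.11898479), np.float32(0.07012545), np.float32(0.06890953)]
seat [[0.54019743 0.19952404 0.031     ]]
dowel tops [[0.49473218 0.19772051 0.078     ]
 [0.58247722 0.201      0.078     ]] [0.5386047  0.19936026 0.078     ] 0.08780630800083497
proj face ctr [[327.79443198 144.75917316]]
plunger [[0.48713451 0.01028751 0.057     ]]
```

Request:
apply_moves:
  rows:
    - [[-0.105,0.05,-0.1834],0]
    - [[-0.105,0.05,-0.1834],0]
    - [[-0.105,0.05,-0.1834],0]
    - [[-0.105,0.05,-0.1834],0]
    - [[-0.105,0.05,-0.1834],0]
    - [[-0.105,0.05,-0.1834],0]
    - [[-0.105,0.1,-0.1834],0]
    - [[-0.105,0.13,-0.1834],0]
    - [[-0.105,0.145,-0.1834],0]
    - [[-0.105,0.153,-0.1834],0]
    - [[-0.105,0.153,-0.1834],0]
    - [[-0.105,0.153,-0.1834],0]

```text
time_s: 4.62
tcp_pos: [0.4884, 0.012, 0.0978]
eef_rot: [-90.0, -0.1, 2.4]
contact_force: [0.3, 0.0, -0.1]
gripper_width: 0.0872
```

Run:
```python
from h import *
c,s=snap("wrist","w3");print(s["time_s"],s["tcp_pos"],s["eef_rot"],s["contact_force"],s["qd"].round(2))
```

```text
4.625 [0.48837415 0.01200912 0.09781846] [-8.99800997e+01 -6.66946287e-02  2.38637679e+00] [ 0.31343516  0.0092321  -0.05475311] [-0.06 -0.37 -0.18 -0.01  0.05 -0.01]
```

View pics/w3.png

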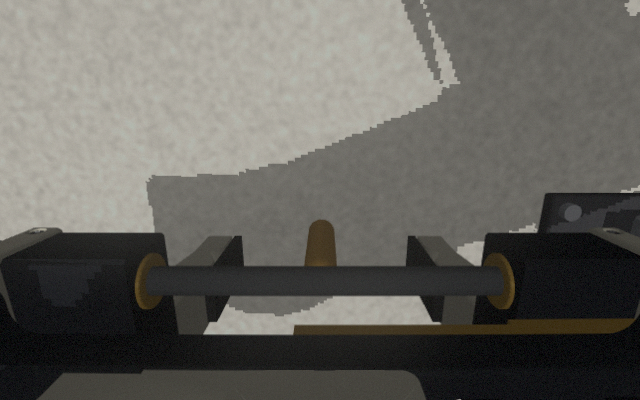

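The plunger stands between the open fingers at (320,245), slightly left of centre. I trim by about 1.5 mm and close.

Request:
apply_moves:
  rows:
    - [[-0.001,0.001,-0.0015],0]
    - [[-0.001,0.001,-0.0015],0]
    - [[-0.001,0.001,-0.0015],0]

```text
time_s: 5.05
tcp_pos: [0.4869, 0.01, 0.0964]
eef_rot: [-90.0, -0.0, 2.4]
contact_force: [0.8, 0.4, 0.5]
gripper_width: 0.0877
```

Request:
apply_moves:
  rows:
    - [[0,0,0],0]
    - [[0,0,0],0]
    - [[0,0,0],0]
    - [[0,0,0],0]
    - [[0,0,0],0]
    - [[0,0,0],0]
    - [[0,0,0],0]
    - [[0,0,0],0]
  gripper: 0
  grip_force: 15

```text
time_s: 6.05
tcp_pos: [0.4868, 0.0101, 0.0962]
eef_rot: [-90.0, -0.0, 2.4]
contact_force: [1.0, -0.8, -0.2]
gripper_width: 0.016
```

Request:
apply_moves:
  rows:
    - [[0,-0.05,0],0]
    - [[0,-0.104,0],0]
    - [[0.0604,-0.104,0.187],0]
    - [[0.0604,-0.104,0.187],0]
    - [[0.0604,-0.104,0.187],0]
    - [[0.0604,-0.104,0.187],0]
    - [[0.0604,-0.104,0.187],0]
    - [[0.0604,-0.104,0.187],0]
    - [[0.0604,-0.104,0.187],0]

```text
time_s: 7.18
tcp_pos: [0.5393, 0.1983, 0.2003]
eef_rot: [-90.0, 0.0, 2.3]
contact_force: [0.2, -0.6, -1.0]
gripper_width: 0.0154
```

Run:
```python
from h import *
c,s=snap("wrist","w4");print(s["time_s"],s["tcp_pos"],s["eef_rot"],s["contact_force"],s["qd"].round(2))
```

```text
7.175 [0.53925258 0.19825834 0.20034806] [-8.99967950e+01  1.31811553e-03  2.29263772e+00] [ 0.17821523 -0.64033712 -1.00079525] [ 0.17 -0.08  0.23 -0.05  0.07  0.03]
```

View pics/w4.png

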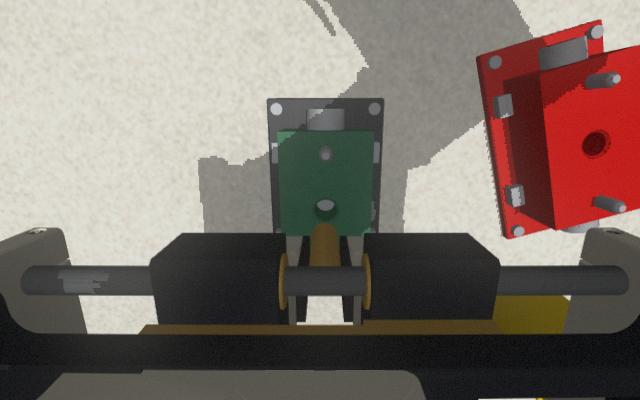

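The plunger foot is at about (324,228), just in front of the bore at (326,205). I correct y by +1.1 mm and lower until the foot is 5 mm above the face.

Request:
apply_moves:
  rows:
    - [[0.0004,0.02,0.0011],0]
    - [[0.0004,0.036,0.0011],0]
    - [[0.0004,0.036,0.0011],0]
    - [[0.0004,0.036,0.0011],0]
    - [[0.0004,0.036,0.0011],0]

```text
time_s: 7.85
tcp_pos: [0.5402, 0.2007, 0.1648]
eef_rot: [-90.0, -0.1, 2.4]
contact_force: [0.5, 0.4, -0.6]
gripper_width: 0.0157
```

Run:
```python
from h import *
c,s=snap("wrist","w5");print(s["time_s"],s["tcp_pos"],s["eef_rot"],s["contact_force"],s["qd"].round(2))
g=c["pixels"][120:280,230:420];cv2.imwrite("pics/c5.png",cv2.resize(g,None,fx=3.5,fy=3.5))
print(proj(c,[[.5397,.1994,.058]],s))
```

```text
7.85 [0.54016473 0.20074501 0.16482194] [-8.99698075e+01 -5.37274939e-02  2.37331902e+00] [ 0.47998225  0.35055398 -0.59838769] [ 0.09 -0.13 -0.17 -0.07  0.09 -0.05]
[[321.69211806 224.97249357]]
```

View pics/c5.png

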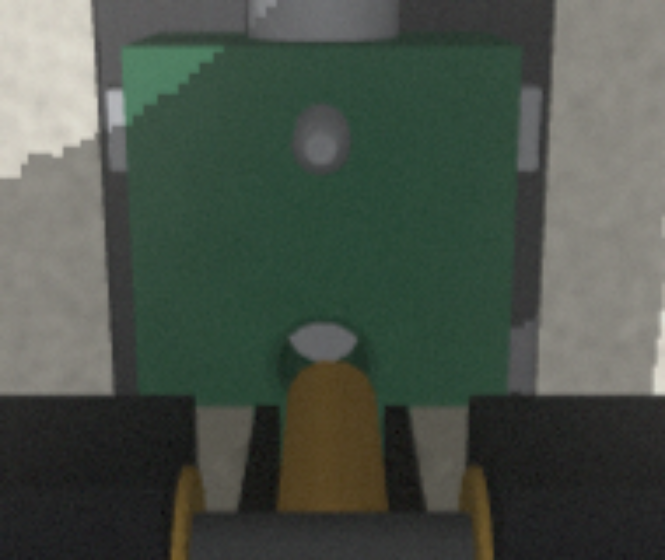

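The plunger foot (crop 331) sits about 1.5 mm to +y of the bore (crop 322), which agrees with the pose reading. I correct for that.

Request:
apply_moves:
  rows:
    - [[-0.0005,0.003,-0.0013],0]
    - [[-0.0005,0.003,-0.0013],0]
    - [[-0.0005,0.003,-0.0013],0]
    - [[-0.0005,0.003,-0.0013],0]

```text
time_s: 8.4
tcp_pos: [0.5394, 0.1992, 0.1612]
eef_rot: [-90.0, -0.0, 2.4]
contact_force: [-0.1, -0.9, -1.3]
gripper_width: 0.0153
```

Run:
```python
from h import *
c,s=snap("wrist","w6");print(s["time_s"],s["tcp_pos"],s["eef_rot"],s["contact_force"],s["qd"].round(2))
g=c["pixels"][120:280,230:420];cv2.imwrite("pics/c6.png",cv2.resize(g,None,fx=3.5,fy=3.5))
```

```text
8.4 [0.53941617 0.19923998 0.16122263] [-8.99998217e+01 -3.67384642e-03  2.36766729e+00] [-0.05404449 -0.89666404 -1.3386792 ] [-0.03 -0.03 -0.02 -0.13 -0.03  0.03]
```

View pics/c6.png

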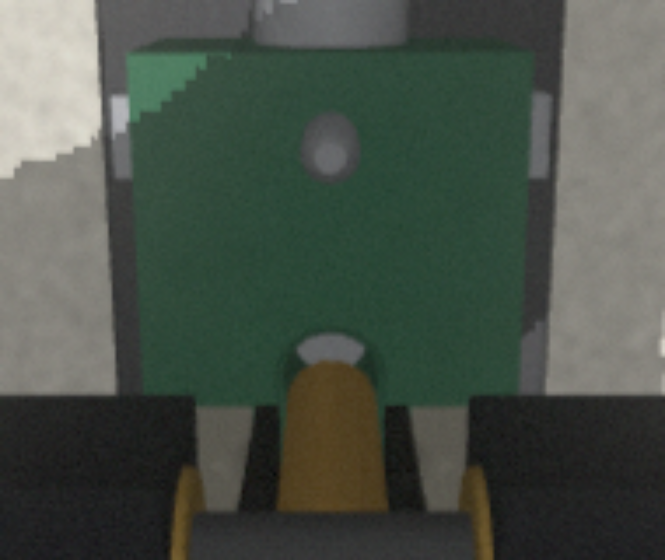

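The plunger is now centred on the bore (crop 331 against 331). I lower it slowly.

Request:
apply_moves:
  rows:
    - [[0,0.006,0],0]
    - [[0,0.01,0],0]
    - [[0,0.014,0],0]
    - [[0,0.018,0],0]
    - [[0,0.022,0],0]
    - [[0,0.026,0],0]
    - [[0,0.03,0],0]
    - [[0,0.03,0],0]

```text
time_s: 9.45
tcp_pos: [0.5392, 0.1991, 0.1308]
eef_rot: [-90.0, 0.0, 2.4]
contact_force: [-1.2, -0.9, -0.8]
gripper_width: 0.0155
```

Request:
apply_moves:
  rows:
    - [[0,0.002,0],0]
    - [[0,0.003,0],0]
    - [[0,0.003,0],0]

```text
time_s: 9.82
tcp_pos: [0.5394, 0.1992, 0.1281]
eef_rot: [-90.0, 0.0, 2.4]
contact_force: [0.1, 0.1, -0.5]
gripper_width: 0.0153
```

Request:
apply_moves:
  rows:
    - [[0,0,0],0]
    - [[0,0,0],0]
    - [[0,0,0],0]
    - [[0,0,0],0]
    - [[0,0,0],0]
    - [[0,0,0],0]
  gripper: 1

```text
time_s: 10.58
tcp_pos: [0.5394, 0.1992, 0.1282]
eef_rot: [-90.0, -0.0, 2.4]
contact_force: [-0.7, -0.6, 1.0]
gripper_width: 0.0698
```

Request:
apply_moves:
  rows:
    - [[0,-0.02,0],0]
    - [[0,-0.06,0],0]
    - [[0,-0.122,0],0]
    - [[0.045,-0.122,0],0]
    - [[0.045,-0.122,0],0]
    - [[0.045,-0.122,0],0]
    - [[0.045,-0.122,0],0]

```text
time_s: 11.45
tcp_pos: [0.5837, 0.2009, 0.2498]
eef_rot: [-90.0, 0.0, 2.4]
contact_force: [0.9, -0.1, 0.3]
gripper_width: 0.0874
```

Run:
```python
from face import *
c,s=snap("wrist","w7");print(s["time_s"],s["tcp_pos"],s["eef_rot"])
P=cloud(c,s);m=(P[...,2]>.083)&(P[...,2]<.1);m[:,:280]=0;m[:,380:]=0;m[215:]=0
ys,xs=np.nonzero(m);print(len(xs),np.median(P[m][:,2]),(P[m].min(0)+P[m].max(0))/2,onplane(c,[[xs.mean(),ys.mean()]],.09,s));print(face(c,s))
g=c["pixels"][50:230,260:400];cv2.imwrite("pics/c7.png",cv2.resize(g,None,fx=3.2,fy=3.2))
```

```text
11.45 [0.58368851 0.20090495 0.24976058] [-9.00296518e+01  4.99560862e-02  2.37797874e+00]
319 0.09074535946021167 [0.54017155 0.19964458 0.08795007] [[0.53972502 0.19982937 0.09      ]]
(array([0.539424  , 0.19948986], dtype=float32), [np.float32(2.5892706), np.float32(2.3103173), np.float32(-87.67916), np.float32(-87.49974)], array([[0.48157382, 0.1620804 ],
       [0.6001976 , 0.16744483],
       [0.47874704, 0.23182812],
       [0.5971776 , 0.23660615]], dtype=float32))
```

View pics/c7.png

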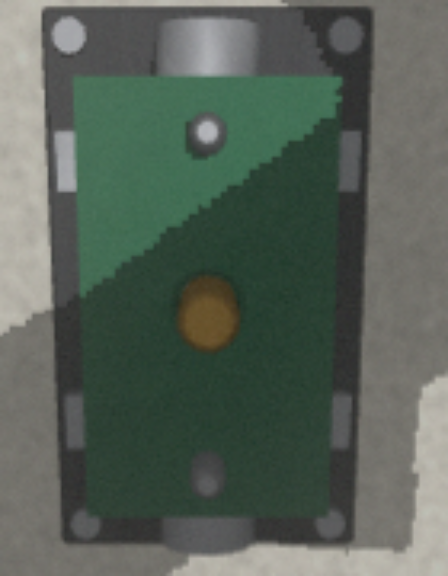

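The plunger is seated at crop (208,318). Its top is at z 0.0907 against an expected 0.091, and it is within 1 mm of centre. Next I look at the blue half.

Request:
apply_moves:
  rows:
    - [[0.006,0,-0.3675],-3.1]
    - [[0.006,0,-0.3675],-3.1]
    - [[0.006,0,-0.3675],-3.1]
    - [[0.006,0,-0.3675],-3.1]
    - [[0.006,0,-0.3675],-3.1]
    - [[0.006,0,-0.3675],-3.1]
    - [[0.006,0,-0.3675],-3.1]
    - [[0.006,0,-0.3675],-3.1]
    - [[0.006,0,-0.3675],-3.1]
    - [[0.006,0,-0.3675],-3.1]

```text
time_s: 12.75
tcp_pos: [0.6056, -0.1647, 0.2504]
eef_rot: [-90.0, -0.0, 5.6]
contact_force: [0.1, -1.0, 0.3]
gripper_width: 0.0871
```

Run:
```python
from face import *
c,s=snap("wrist","w8");print(s["time_s"],s["tcp_pos"],s["eef_rot"],s["qd"].round(2))
```

```text
12.75 [ 0.60564317 -0.16465084  0.25035627] [-8.99993223e+01 -1.45031464e-02  5.56882938e+00] [-0.27  0.11  0.1   0.1  -0.01  0.14]
```

View pics/w8.png

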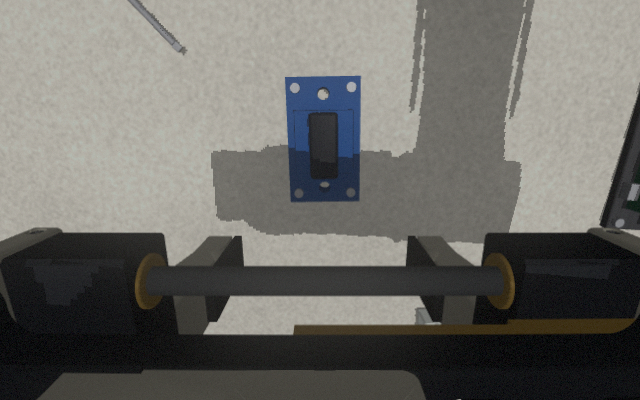

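The blue half is in view, with its block corners around (286,77) to (360,201), dowel holes at (322,94) and (324,185), and the rib at (323,145).

Run:
```python
from face import *
c,s=pickle.load(open("w8.pkl","rb"))
ct,a,cs=face(c,s,(270,60,375,215),.028,(100,80,15),(130,255,255));print("blue",ct,a,[np.linalg.norm(cs[i]-cs[j]) for i,j in((0,1),(2,3),(0,2),(1,3))])
P=cloud(c,s);m=(P[...,2]>.066)&(P[...,2]<.078);m[:,:270]=0;m[:,375:]=0;m[215:]=0
m=cv2.morphologyEx(m.astype(np.uint8),cv2.MORPH_OPEN,np.ones((3,3)))
ys,xs=np.nonzero(m);r=cv2.minAreaRect(np.c_[xs,ys].astype(np.float32));print("ribtop px",r,onplane(c,[r[0]],.072,s),P[m>0][:,2].mean())
q=onplane(c,cv2.boxPoints(r),.072,s);print(q.round(4))
Q=P[m>0][:,:2].astype(np.float32);print("rect world",cv2.minAreaRect(Q))
g=c["pixels"][70:210,275:370];cv2.imwrite("pics/c8.png",cv2.resize(g,None,fx=4.2,fy=4.2))
```

```text
blue [ 0.5609426  -0.16949141] [np.float32(6.4153185), np.float32(6.3625784), np.float32(-83.04667), np.float32(-84.49203)] [np.float32(0.11819646), np.float32(0.11994307), np.float32(0.06930415), np.float32(0.069199376)]
ribtop px ((323.0, 145.0), (66.0, 28.0), 90.0) [[ 0.56013778 -0.16976518  0.072     ]] 0.0719423956428744
[[ 0.5347 -0.1837  0.072 ]
 [ 0.5325 -0.1609  0.072 ]
 [ 0.587  -0.1551  0.072 ]
 [ 0.5893 -0.1791  0.072 ]]
rect world ((0.5612024664878845, -0.16953697800636292), (0.055431049317121506, 0.0234536062926054), 6.046199321746826)
```

View pics/c8.png

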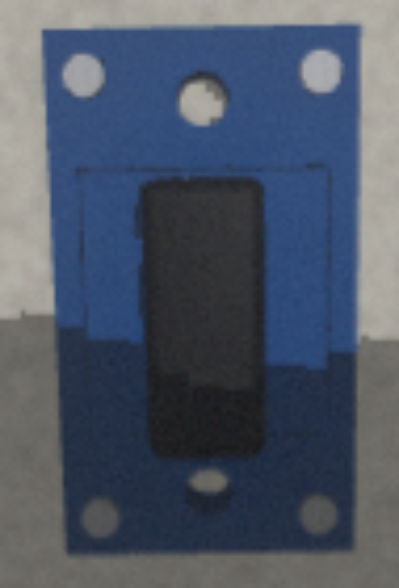

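Request:
apply_moves:
  rows:
    - [[-0.045,0.03,-0.0006],-0.7]
    - [[-0.045,0.06,-0.0006],-0.7]
    - [[-0.045,0.09,-0.0006],-0.7]
    - [[-0.045,0.12,-0.0006],-0.7]
    - [[-0.045,0.14,-0.0006],-0.7]
    - [[-0.045,0.148,-0.0006],-0.7]
    - [[-0.045,0.148,-0.0006],-0.7]
    - [[-0.045,0.148,-0.0006],-0.7]
    - [[-0.045,0.148,-0.0006],-0.7]

```text
time_s: 13.92
tcp_pos: [0.5613, -0.1707, 0.1031]
eef_rot: [-90.0, -0.1, 6.2]
contact_force: [-0.2, -1.1, -0.0]
gripper_width: 0.0876
```

Request:
apply_moves:
  rows:
    - [[-0.0003,0.001,0.001],0]
    - [[-0.0003,0.001,0.001],0]
    - [[-0.0003,0.001,0.001],0]

```text
time_s: 14.3
tcp_pos: [0.5604, -0.1698, 0.1012]
eef_rot: [-90.0, -0.0, 6.2]
contact_force: [-1.0, -0.7, -0.3]
gripper_width: 0.0877
```

Request:
apply_moves:
  rows:
    - [[0,0,0],0]
    - [[0,0,0],0]
    - [[0,0,0],0]
    - [[0,0,0],0]
    - [[0,0,0],0]
    - [[0,0,0],0]
    - [[0,0,0],0]
    - [[0,0,0],0]
  gripper: 0
  grip_force: 60

```text
time_s: 15.3
tcp_pos: [0.5603, -0.1698, 0.1011]
eef_rot: [-90.0, 0.0, 6.2]
contact_force: [0.7, -0.3, -0.7]
gripper_width: 0.0235
```

Run:
```python
from face import *
c,s=snap("wrist","w9");print(s["time_s"],s["tcp_pos"],s["eef_rot"],s["contact_force"],s["moment"],s["gripper_width"])
```

```text
15.3 [ 0.56032685 -0.16980541  0.10113266] [-9.00008764e+01  5.58515541e-03  6.16676836e+00] [ 0.72835125 -0.30979054 -0.65129661] [-0.06962605 -0.05945105  0.0159122 ] 0.023515351240490003
```

View pics/w9.png

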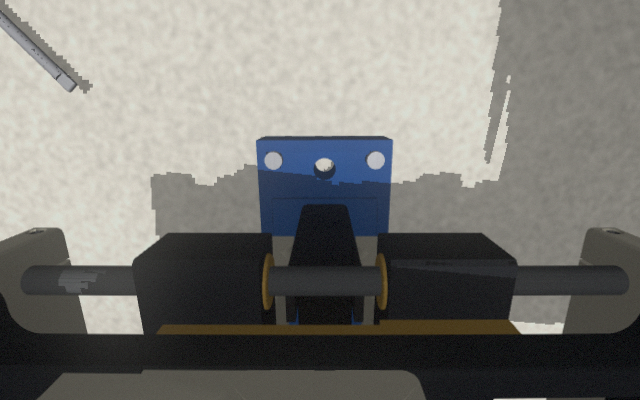

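The rib is gripped. The far dowel hole is at (325,167) and the far block edge is at row 139. I use these to find the block's offset in the tool frame.

Run:
```python
from face import *
c,s=pickle.load(open("w9.pkl","rb"))
hsv=cv2.cvtColor(c["pixels"],cv2.COLOR_BGR2HSV)
g=c["pixels"][125:240,245:405];cv2.imwrite("pics/c9.png",cv2.resize(g,None,fx=5,fy=5,interpolation=cv2.INTER_NEAREST))
T=Rt(s)
def tt(uv,z): return ((onplane(c,uv,z,s)-s["tcp_pos"])@T)
P=cloud(c,s)
col=P[125:175,300:302].mean(1);
for v in range(130,150): print(v,P[v,300].round(4),hsv[v,300])
```

```text
130 [ 0.5    -0.1904 -0.0005] [ 21  18 202]
131 [ 0.5006 -0.1904 -0.0009] [ 26  18 198]
132 [ 0.5011 -0.1902  0.0006] [ 18  15 200]
133 [ 5.017e-01 -1.902e-01  3.000e-04] [ 23  16 201]
134 [ 5.023e-01 -1.902e-01 -2.000e-04] [ 25  15 202]
135 [ 0.5029 -0.1902 -0.0008] [ 21  10 185]
136 [ 5.035e-01 -1.901e-01  2.000e-04] [105  22 118]
137 [ 0.5034 -0.1895  0.0085] [111  58  75]
138 [ 0.5034 -0.189   0.015 ] [109  65  74]
139 [ 0.5032 -0.1884  0.0232] [111  78  85]
140 [ 0.5032 -0.188   0.0285] [109 120 117]
141 [ 0.5037 -0.188   0.0286] [109 134 141]
142 [ 0.5044 -0.188   0.0272] [109 135 140]
143 [ 0.5049 -0.1879  0.0273] [110 134 141]
144 [ 0.5052 -0.1878  0.0285] [109 138 140]
145 [ 0.5058 -0.1878  0.0276] [109 138 142]
146 [ 0.5063 -0.1878  0.0279] [109 140 140]
147 [ 0.5069 -0.1878  0.0275] [109 136 142]
148 [ 0.5073 -0.1877  0.0285] [109 139 141]
149 [ 0.5079 -0.1877  0.0278] [109 140 140]
```

View pics/c9.png

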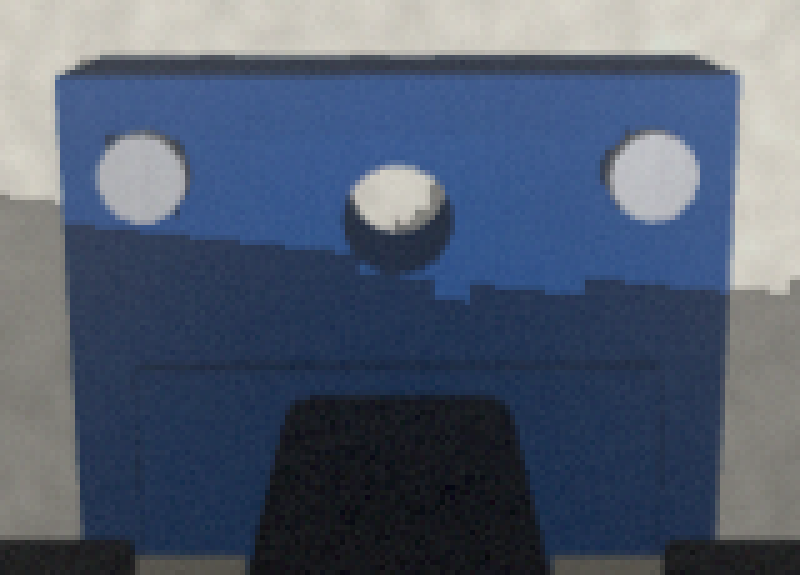

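Run:
```python
from face import *
c,s=pickle.load(open("w9.pkl","rb"));T=Rt(s)
tt=lambda uv,z:(onplane(c,uv,z,s)-s["tcp_pos"])@T
print("hole (exp -45)",tt([[324.3,168.3]],.028));e=tt([[255.9,139.5],[392.3,139.1]],.028);print("corners exp -60",e,"yaw err deg",np.degrees(np.arctan2(e[1,0]-e[0,0],e[1,2]-e[0,2])))
# check same method on green using w5/w6: dowel/face far edge
c,s=pickle.load(open("w6.pkl","rb"));T=Rt(s)
```

```text
hole (exp -45) [[-0.04407197  0.07313695  0.00038728]]
corners exp -60 [[-0.05895458  0.07313894 -0.03450268]
 [-0.05908608  0.07313789  0.03509572]] yaw err deg -0.10825157591146917
```

Request:
apply_moves:
  rows:
    - [[0,-0.03,0],0]
    - [[0,-0.08,0],0]
    - [[0,-0.115,0],0]
    - [[0.0181,-0.115,0.3692],3.85]
    - [[0.0181,-0.115,0.3692],3.85]
    - [[0.0181,-0.115,0.3692],3.85]
    - [[0.0181,-0.115,0.3692],3.85]
    - [[0.0181,-0.115,0.3692],3.85]
    - [[0.0181,-0.115,0.3692],3.85]
    - [[0.0181,-0.115,0.3692],3.85]
    - [[0.0181,-0.115,0.3692],3.85]
    - [[0.0181,-0.115,0.3692],3.85]
    - [[0.0181,-0.115,0.3692],3.85]

```text
time_s: 16.98
tcp_pos: [0.5388, 0.1981, 0.2161]
eef_rot: [-90.0, 0.0, 2.2]
contact_force: [0.5, -0.6, -3.4]
gripper_width: 0.0238
```

Run:
```python
from face import *
c,s=snap("wrist","w10");print(s["time_s"],s["tcp_pos"],s["eef_rot"],s["contact_force"],s["qd"].round(2),s["gripper_width"])
```

```text
16.975 [0.53876935 0.19809841 0.21614041] [-9.00047250e+01  1.11390340e-02  2.22412378e+00] [ 0.49920982 -0.6121088  -3.40597449] [ 0.09  0.02  0.13 -0.05 -0.1  -0.02] 0.023805869140840787
```

View pics/w10.png

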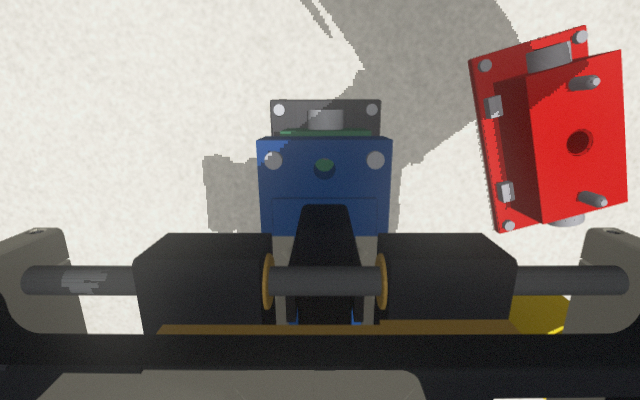

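The block is held level over the green half, unchanged in the grip. The measured y is 1.2 mm short, so I correct that while lowering.

Request:
apply_moves:
  rows:
    - [[0,0.01,0.0012],-0.1]
    - [[0,0.018,0.0012],-0.1]
    - [[0,0.018,0.0012],-0.1]
    - [[0,0.018,0.0012],-0.1]
    - [[0,0.018,0.0012],-0.1]

```text
time_s: 17.65
tcp_pos: [0.5388, 0.2006, 0.1984]
eef_rot: [-90.0, -0.0, 2.4]
contact_force: [-0.2, -0.1, -4.3]
gripper_width: 0.0237
```

Run:
```python
from face import *
c,s=snap("wrist","w11");print(s["time_s"],s["tcp_pos"],s["eef_rot"],s["contact_force"],s["qd"].round(2))
g=c["pixels"][80:240,230:420];cv2.imwrite("pics/c11.png",cv2.resize(g,None,fx=3.5,fy=3.5))
```

```text
17.65 [0.53878786 0.2005705  0.19838867] [-8.99884826e+01 -2.20209620e-02  2.42472139e+00] [-0.18596244 -0.07713629 -4.32166434] [-0.01 -0.1  -0.06 -0.01  0.07  0.09]
```

View pics/c11.png

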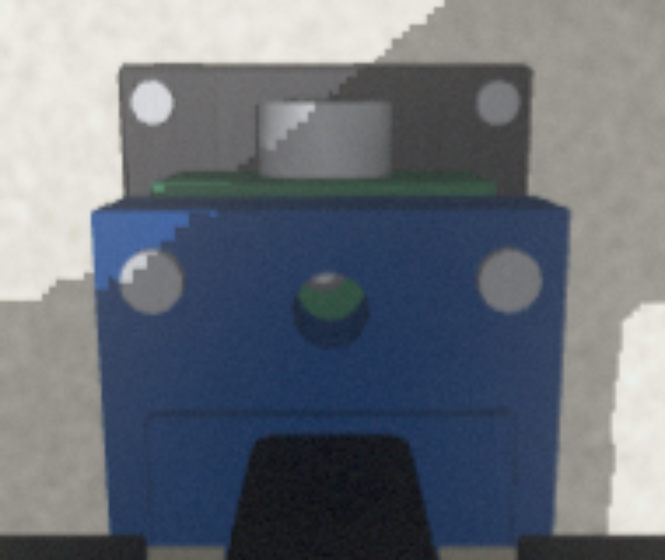

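The green edge centre (crop 324) is left of the blue centre (331), so the block is about 1.2 mm too far to +y. The pose reading of 0.2006 agrees.

Request:
apply_moves:
  rows:
    - [[0,0,-0.0012],0]
    - [[0,0,-0.0012],0]
    - [[0,0,-0.0012],0]
    - [[0,0,-0.0012],0]
    - [[0,0,-0.0012],0]

```text
time_s: 18.32
tcp_pos: [0.5387, 0.1992, 0.1982]
eef_rot: [-90.0, -0.0, 2.4]
contact_force: [0.0, -0.5, -3.4]
gripper_width: 0.0236
```

Run:
```python
from face import *
c,s=snap("wrist","w12");print(s["time_s"],s["tcp_pos"],s["eef_rot"],s["contact_force"],s["qd"].round(2))
g=c["pixels"][80:240,230:420];cv2.imwrite("pics/c12.png",cv2.resize(g,None,fx=3.5,fy=3.5))
```

```text
18.325 [0.53871868 0.19924539 0.19817009] [-8.99987291e+01 -1.02655820e-03  2.41421007e+00] [ 0.00690567 -0.52329478 -3.3523193 ] [ 0.03 -0.04  0.13  0.03  0.02  0.06]
```

View pics/c12.png

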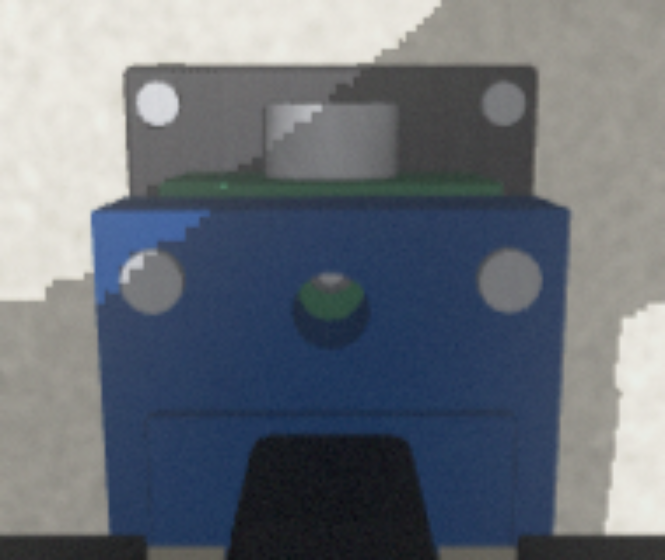

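It is aligned now (332 against 331). I lower it slowly over the dowels.

Request:
apply_moves:
  rows:
    - [[0,0.006,0],0]
    - [[0,0.012,0],0]
    - [[0,0.015,0],0]
    - [[0,0.018,0],0]
    - [[0,0.02,0],0]
    - [[0,0.022,0],0]
    - [[0,0.022,0],0]

```text
time_s: 19.25
tcp_pos: [0.5386, 0.1992, 0.1761]
eef_rot: [-90.0, 0.0, 2.4]
contact_force: [-0.8, -0.2, -3.7]
gripper_width: 0.0238
```

Run:
```python
from face import *
c,s=snap("wrist","w13");print(s["time_s"],s["tcp_pos"],s["eef_rot"],s["contact_force"],s["moment"],s["qd"].round(2))
g=c["pixels"][80:240,230:420];cv2.imwrite("pics/c13.png",cv2.resize(g,None,fx=3.5,fy=3.5))
```

```text
19.25 [0.53864881 0.19917816 0.17605827] [-9.00057700e+01  9.85292305e-03  2.41314752e+00] [-0.75523442 -0.16950539 -3.73184703] [ 0.00359214  0.03023645 -0.01195125] [-0.01 -0.15  0.11  0.1  -0.26  0.07]
```

View pics/c13.png

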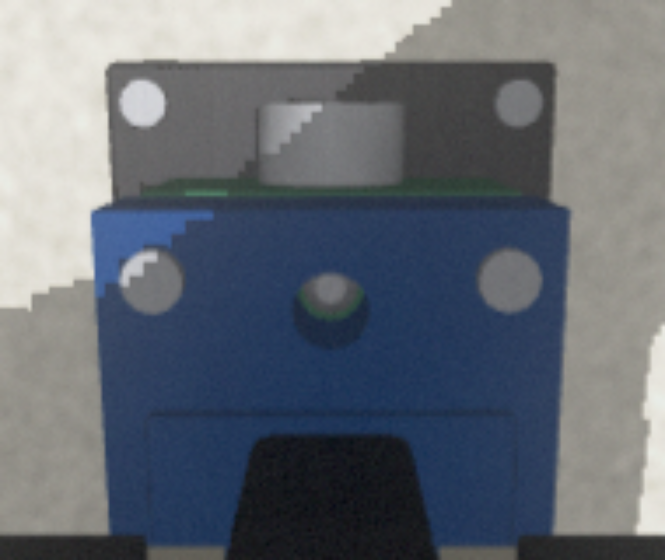

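The dowel tip shows centred in the hole (crop 330,290) and there is no contact force. I continue down.

Request:
apply_moves:
  rows:
    - [[0,0.002,0],0]
    - [[0,0.004,0],0]
    - [[0,0.006,0],0]
    - [[0,0.008,0],0]
    - [[0,0.01,0],0]
    - [[0,0.01,0],0]
    - [[0,0.01,0],0]

```text
time_s: 20.18
tcp_pos: [0.5387, 0.1992, 0.1662]
eef_rot: [-90.0, -0.0, 2.4]
contact_force: [-0.2, 0.0, -3.5]
gripper_width: 0.0235
```

Request:
apply_moves:
  rows:
    - [[0,0.001,0],0]
    - [[0,0.002,0],0]
    - [[0,0.003,0],0]
    - [[0,0.004,0],0]
    - [[0,0.004,0],0]
    - [[0,0.004,0],0]

```text
time_s: 20.92
tcp_pos: [0.539, 0.1994, 0.1626]
eef_rot: [-90.0, -0.1, 2.4]
contact_force: [-0.7, -0.2, 5.0]
gripper_width: 0.0239
```

Request:
apply_moves:
  rows:
    - [[0,0.001,0],0]
    - [[0,0.002,0],0]
    - [[0,0.003,0],0]
    - [[0,0.004,0],0]
    - [[0,0.004,0],0]
    - [[0,0.004,0],0]

```text
time_s: 21.68
tcp_pos: [0.5394, 0.1995, 0.1592]
eef_rot: [-90.0, -0.1, 2.4]
contact_force: [-1.1, -0.6, 9.5]
gripper_width: 0.0239
```

Request:
apply_moves:
  rows:
    - [[0,0.0005,0],0]
    - [[0,0.001,0],0]
    - [[0,0.0015,0],0]
    - [[0,0.0015,0],0]
    - [[0,0.0015,0],0]

```text
time_s: 22.3
tcp_pos: [0.5394, 0.1995, 0.1591]
eef_rot: [-90.0, -0.1, 2.5]
contact_force: [-5.1, -1.2, 20.8]
gripper_width: 0.0234
```

The force rose by 11 N with no further travel, so the halves have met. I check in pictures.

Run:
```python
from face import *
c,s=snap("wrist","w14");print(s["time_s"],s["tcp_pos"],s["eef_rot"],s["contact_force"],s["moment"],s["qd"].round(2))
P=cloud(c,s);m=np.zeros((400,640),bool);m[175:190,270:300]=1;m[175:190,350:380]=1
print("block top z (exp .086)",np.median(P[m][:,2]))
g=c["pixels"][80:240,230:420]
sc,_=snap("scene","s14");u,v=proj(sc,[[.54,.2,.09]])[0].astype(int);g2=sc["pixels"][v-50:v+50,u-60:u+60]
cv2.imwrite("pics/c14.png",np.hstack([cv2.resize(g,(380,320)),cv2.resize(g2,(384,320),interpolation=cv2.INTER_CUBIC)]))
```

```text
22.3 [0.53940628 0.19951406 0.15906197] [-89.96274347  -0.1375223    2.46363265] [-5.09478642 -1.2138906  20.83116868] [-0.54651668  2.22887426 -0.08055787] [-0.01 -0.04 -0.11  0.05 -0.08  0.  ]
block top z (exp .086) 0.08612965742422625
```

View pics/c14.png

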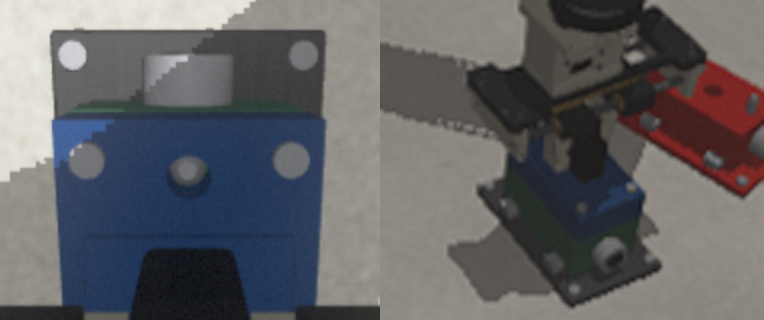

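The block top is at 0.0861 m against 0.086 m expected for flush. The dowel shows in its hole (left panel 188,170), and no gap shows between blue and green in the right panel. I hold half a second to check it is steady.

Request:
apply_moves:
  rows:
    - [[0,0,0],0]
    - [[0,0,0],0]
    - [[0,0,0],0]
    - [[0,0,0],0]

```text
time_s: 22.9
tcp_pos: [0.5394, 0.1995, 0.1591]
eef_rot: [-90.0, -0.1, 2.5]
contact_force: [-5.3, -1.9, 21.5]
gripper_width: 0.024
```

```bash
python3 -c "
from plant import close_job;print(close_job())"
```

```text
the job is handed in; nothing more can be done
None
```

I stood the plunger in the green half's bore and let go of it. I then fitted the blue half over the dowels, pressed it shut and handed the job in at about 23 s, still gripping and pressing. The interface gives no verdict.

- **Plunger:** after release its top measured 90.7 mm above the bench (91 mm expected), within about 1 mm of the bore centre.
- **Upper half:** its block top measured 86.1 mm (86 mm when flush), and a dowel was visible in the far hole. The last 1.5 mm I commanded gave no travel and raised the force by 11 N, so the halves had met.
- **Hold:** the last half second was steady, with about 21 N up on the tool and the rib still gripped.
- **Sideways push:** about 5 N stayed along x as the tool moved about 0.8 mm in x while pressing. I judged that within the dowel clearance and left it.
- **Mug, tray, screwdriver:** I planned the paths clear of them but did not re-measure their positions at the end.
- **Camera against pose readings:** they agreed to about 1 mm. Some moves ended up to 1.7 mm off sideways, and I corrected these before the plunger grasp, the upper-half grasp and both fits.

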